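Uncap the jamb hinge and offer up the gate stile to it

ROBOT

A 6-joint arm with a two-finger parallel gripper is mounted at the origin on the work surface. World frame = base frame: x ahead of the robot, y to its left, z up, the work surface at z = 0. Lengths are in m, angles in rad, forces in N, time in s.
With the tool pointing down it reaches from about 0.35 to 0.975 m from the base axis. Payload 4.9 kg.
Tool frame: the origin (TCP) lies at the very end of the fingers, on their centre line; the grasp point (between the pads) lies 19 mm behind it; z points along the fingers, x is the direction in which the jaws open and shut, and the axes are right-handed (so a half turn about z gives the same grasp; the last joint's range is limited). The gripper opens to 85 mm and grips with 20 to 120 N. Pads are 22 mm wide; open, the fingers measure 114 mm over their backs; the gripper's body (76 mm by 85 mm) begins 54 mm behind the grasp point. The pads swing forward as they close: fully open they stand 13 mm farther back than shut.
Start: joints at [-1.384, 0.053, 1.613, -0, 1.476, -0.119], TCP at [0.188, -0.596, 0.231] pointing down, gripper open.
Joint ranges: [-3.01, 3.01], [-1.01, 2.22], [0.06, 2.58], [-1.02, 4.17], [0.09, 2.62], [-3.14, 3.14]. Speed limits (rad/s): [2.57, 2.57, 3.14, 3.14, 3.14, 3.14].

INTERFACE

Orientations are given as a unit quaternion [w, x, y, z].
In Python, from plant import manip, imaging gives the robot as it stands.
- The arm moves only by the shell command python3 -m pendant 'ROWS'. ROWS is JSON, a list that holds one entry, the list of rows, each a list of 7 numbers: the turn, a rotation vector about the world's x, y, z in units of pi rad (1.0 is pi rad), then the shift along the world's x, y, z in units of 250 mm (1.0 is 250 mm), then the opening, from 0 (shut) to 1 (fully open). In form: [[[ax, ay, az, tx, ty, tz, claw], ...]]. A call has 1 to 20 rows; each row shifts and turns the commanded pose from where the row before left it; what a row does not reach is not made up. A row lasts 1/8 s, in which the tool goes at most 62.5 mm and 10.7 degrees, less where a joint would pass 70% of its speed; a pose out of reach is approached as far as the arm can. A call with a number of a shift or a turn outside -1 to 1 is refused whole. A call with a gripper value outside its range is refused whole. The fingers move at their own pace and stop on an object; the grip force is fixed at half the most. Time passes only in rows, so rows that do not move let the fingers close. It gives the time, the measured TCP pose, the force and the opening at its end, in the units of the state.
- manip.state(): the state, without advancing time (a new reading comes with each control period).
- imaging.grab_frame(name): name is "side" or "top"; returns a dict with "frame" (480x640x3 uint8, blue, green, red), "mtx" (3x3 intrinsics, pixels), "world_to_cam" (4x4, takes a point from world to camera coordinates). Camera axes: x right, y down, z forward; pixel columns grow to the right and rows downward; lengths in m; the calibration is good to about 2 mm. A picture is of the moment at which its call begins. There is no depth.
- manip.job_done(): hands the job in, once; it reports no verdict.
The state is a dict: "time": time; "joint_pos": joint angles; "joint_vel": joint speeds; "joint_efforts": joint torques, N m; "tool_pos": TCP position; "tool_rot": TCP orientation; "contact_force": force on the tool from outside, world axes, zero at the start; "ft_torque": the same for the moment, N m; "gripper_width": opening from 0.0 (shut) to 1.0 (fully open).
Only numpy, scipy, OpenCV 4.12 (cv2) and the standard library are available. Lean on these libraries where they do the work, as an engineer would, in place of code of your own. Each camera call takes 0.05 s, during which the arm holds its last target. There are 200 camera calls.

TASK

Prise the plastic cap out of the jamb hinge's top knuckle with the forked tack lifter, never touching the cap with the gripper, and leave cap and lifter lying on the bench clear of the jamb. Then pick up the gate stile and bring its hinge knuckle midway into the gap between the jamb's two knuckles so that the holes line up for a pin, and finish while holding it there: upright, still, and carried by the gripper, not resting on the jamb hinge. Leave the other things on the bench where they are.

Things in the scene. Friction and masses are not known exactly. Their poses are not given: they have to be found in the camera images.
- jamb: Fixed jamb stand. Origin on the bench below the vertical hinge axis; front is its own -x. Two steel knuckles (24 mm across, bore 14) on the axis, 41-66 and 104-129 mm high; the gap between is open to -x and -y. Pine block at x 2..40, y 14..103, 122 mm high, with a 4 mm leaf plate on its front up to y 15; plywood foot x 2..127, y 10..115, 18 mm high; brace behind, 68 mm high.
- jamb_gap (a point): On the jamb's hinge axis, mid-height of the gap between its knuckles (85 mm above the bench); axes as the jamb.
- jamb_mouth (a point): Centre of the top face of the jamb's upper knuckle (129 mm above the bench), the mouth of the bore that the cap closes.
- cap: Loose grey plastic cap, 20 g, upright in the upper knuckle's bore. Origin: underside of its collar, at the start on the knuckle's top. Collar 20 mm wide, 2 high; neck 11 mm wide, z 2..12; round flange 36 mm wide, z 12..17; stem 11 mm wide down to z -18, held by a spring detent: 4 to 7 N upward frees it; fully out after 18 mm.
- lifter: Loose forked tack lifter, 200 g, lying flat. Origin: underside of its handle's centre; x along the tool to the fork, z up. Dark wooden handle x -50..50 mm, 26 wide, 24 high; thin steel shank; flat steel fork 33 mm wide, 4 thick (z 10..14), its slot 17 mm wide, x 95..122, open ahead, goes round the cap's neck under the flange.
- lifter_fork (a point): Middle of the lifter's fork slot: 107 mm ahead of the lifter's origin and 12 mm above the handle's underside.
- stile: Loose gate stile piece, 300 g, standing upright: pine block 38 (x) by 60 (y) by 120 mm high; origin: centre of its underside. A 4 mm steel leaf on its -x face (z 25..85; the block is bare above) carries one upright knuckle beside the +y face: 24 mm across, bore 14, z 40..70. With its x and y turned as the jamb's, both leaves lie flat side by side.
- leaf_knuckle (a point): Centre of the stile's knuckle: in the stile's frame x -21 mm, y +44 mm, z +55 mm.
- hinge_pin: L-shaped steel pin, 10 mm thick, 110 mm long, lying on the bench; not used yet.
- tape_measure: Black tape measure, 70 x 42 x 62 mm; bystander.
- square: Flat aluminium triangle square, about 150 mm; bystander.
- pliers: Pliers with dark grips, 190 mm long, lying flat; bystander.
- screw_box: Cardboard box of screws, 90 x 60 x 45 mm; bystander.
Not all that is in view belongs to the job. There is more than one size of the jamb; the job needs the middle-sized.

How it is judged:
By the outcome, as a careful person would: the job done as asked, in the order asked, and still so for the second after the job is handed in, while the arm keeps its last pose, push and grip.
It also fails if it takes over 72 s, if anything falls off the work surface, if the arm or the gripper's body presses on something with over 40 N, if the wrist force passes 120 N, or if a joint passes its speed limit or range.

## Working session

There is one attempt and no reset: what is moved stays moved. The work goes in short steps, Python scripts to look and compute and a shell command to move; the robot and the scene stay as the last step left them, time stands still between calls to the robot, and variables do not carry over. Pictures are saved under pics/ and viewed, about 8 in all and at most 12, crops included, and the job is handed in when it is done.

```bash
ls; mkdir -p pics
python3 - <<'E'
from plant import manip, imaging
import cv2,numpy as np
for n in("side","top"):
    f=imaging.grab_frame(n); cv2.imwrite(f"pics/{n}0.png",f["frame"]); np.savez(f"{n}_cal.npz",K=f["mtx"],T=f["world_to_cam"])
    print(n,f["mtx"].round(1).tolist(),np.linalg.inv(f["world_to_cam"]).round(3).tolist())
print(manip.state())
E
```

```text
pics
side [[551.3, 0.0, 311.5], [0.0, 551.3, 234.5], [0.0, 0.0, 1.0]] [[-0.877, -0.285, 0.388, -0.07], [-0.481, 0.487, -0.73, 0.934], [0.019, -0.826, -0.563, 0.835], [0.0, 0.0, 0.0, 1.0]]
top [[492.6, 0.0, 313.4], [0.0, 492.6, 236.7], [0.0, 0.0, 1.0]] [[0.028, -0.995, 0.092, 0.322], [-1.0, -0.029, -0.007, 0.017], [0.009, -0.092, -0.996, 1.403], [0.0, 0.0, 0.0, 1.0]]
{'time': 0.1, 'joint_pos': array([-1.38400351e+00,  5.33012940e-02,  1.61418440e+00, -7.48716977e-06,
        1.47600986e+00, -1.19004020e-01]), 'joint_vel': array([ 0.00185507, -0.00177764, -0.00458591,  0.00080382, -0.00116578,
        0.00244702]), 'joint_efforts': array([ 1.26475356e-03, -3.94902885e+01, -3.71360707e+01, -4.71829730e-05,
        3.90198897e-03, -9.36808220e-06]), 'tool_pos': array([ 0.18804603, -0.59543348,  0.23016293]), 'tool_rot': array([-6.46866736e-04,  8.06552119e-01, -5.91162223e-01, -6.97731557e-04]), 'contact_force': array([-0.06537709, -0.60880859,  0.27663085]), 'ft_torque': array([-0.0572463 ,  0.04252723, -0.03678338]), 'gripper_width': 1.0001802504272972}
```

View pics/top0.png

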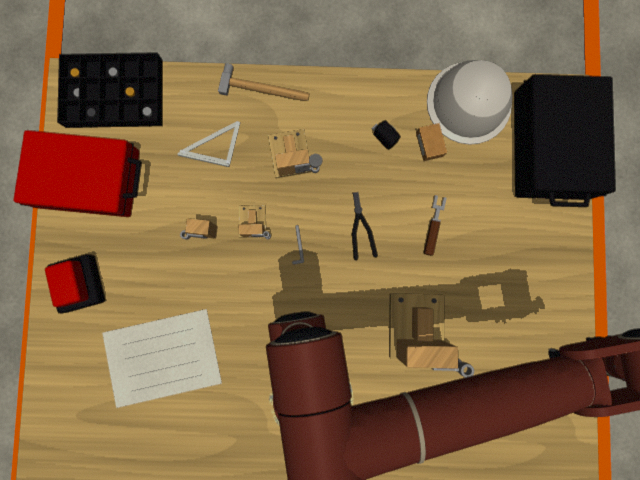

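View pics/side0.png

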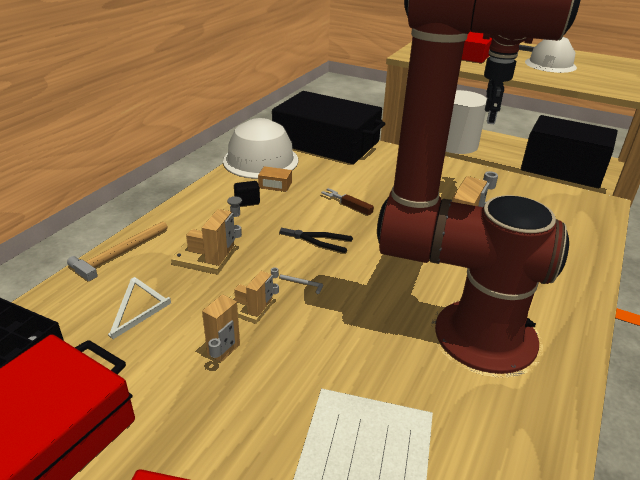

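The jamb candidates in the top view are (290,155) with a grey cap, a small one at (252,222), and a large one at (430,340). The one at (290,155) is middle-sized and carries the cap, so it fits. The lifter is at (434,225) and the stile at (198,228). I'll confirm with enlarged crops.

Run:
```python
import cv2,numpy as np
a=cv2.imread("pics/top0.png"); 
c1=cv2.resize(a[115:250,170:335],None,fx=4.8,fy=4.4,interpolation=cv2.INTER_CUBIC)
l=cv2.resize(a[185:265,410:460],None,fx=7,fy=7,interpolation=cv2.INTER_CUBIC)
cv2.imwrite("pics/c1.png",c1);print(c1.shape,l.shape)
b=cv2.imread("pics/side0.png")
c2=cv2.resize(b[180:380,160:385],None,fx=3,fy=3,interpolation=cv2.INTER_CUBIC)
o=np.zeros((600,800,3),np.uint8);o[:560,:350]=l
d=cv2.resize(b[185:275,170:260],None,fx=5,fy=5,interpolation=cv2.INTER_CUBIC)
o[:450,350:800]=d
cv2.imwrite("pics/c3.png",o); cv2.imwrite("pics/c2.png",c2)
open("h.py","w").write('''
import numpy as np
def cal(n):
    d=np.load(f"{n}_cal.npz");return d["K"],d["T"]
def ray(n,u,v):
    K,T=cal(n);R=np.linalg.inv(T);d=R[:3,:3]@np.linalg.solve(K,[u,v,1.]);return R[:3,3],d
def atz(n,u,v,z):
    o,d=ray(n,u,v);return o+d*(z-o[2])/d[2]
def proj(n,p):
    K,T=cal(n);q=K@(T[:3,:3]@np.asarray(p,float)+T[:3,3]);return q[:2]/q[2]
def tri(a,b):
    A=np.zeros((3,3));r=np.zeros(3)
    for n,(u,v) in(("top",a),("side",b)):
        o,d=ray(n,u,v);d=d/np.linalg.norm(d);P=np.eye(3)-np.outer(d,d);A+=P;r+=P@o
    return np.linalg.solve(A,r)
''')
```

```text
(594, 792, 3) (560, 350, 3)
```

View pics/c1.png

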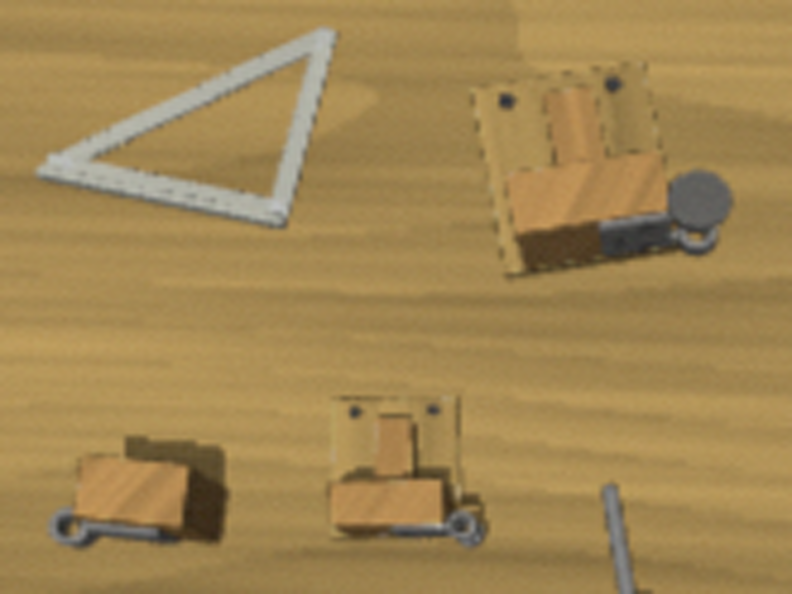

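View pics/c3.png

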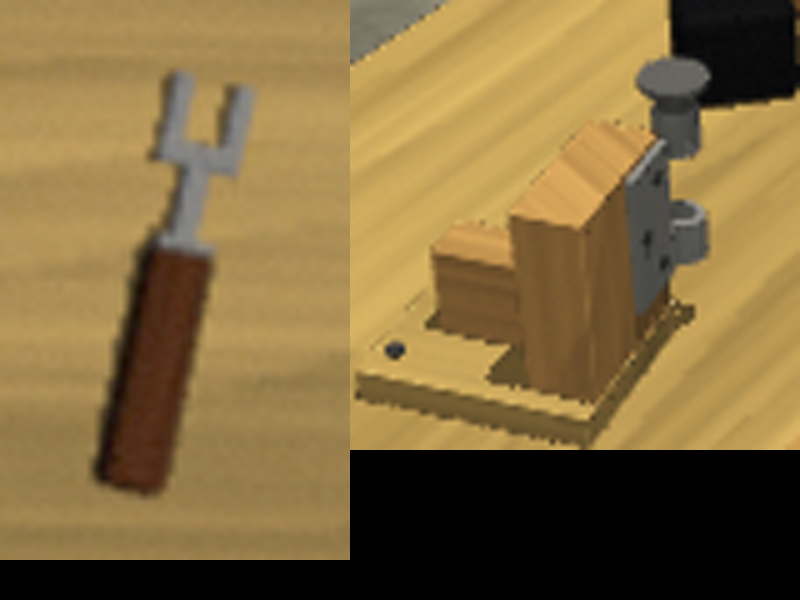

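Run:
```python
from h import *
C=lambda x,y:(170+x/4.8,115+y/4.4)
L=lambda x,y:(410+x/7,185+y/7)
D=lambda x,y:(170+(x-350)/5,185+y/5)
yaw=lambda d:np.degrees(np.arctan2(d[1],d[0]))
print("cap top-only",atz("top",*C(700,200),.146),"tri",tri(C(700,200),D(673,77)))
f=[atz("top",*C(*p),.018) for p in((474,92),(645,65),(510,275))]
print("foot",f,"y-axis-90",yaw(f[0]-f[1])-90,"x-axis",yaw(f[0]-f[2]))
b=[atz("top",*C(*p),.122) for p in((507,175),(663,152),(668,208),(515,233))]
print("jblock",b,yaw(b[0]-b[1])-90,yaw(b[3]-b[2])-90)
s=[atz("top",*C(*p),.12) for p in((84,455),(190,466),(183,528),(75,518))]
print("stile",np.mean(s,0),yaw(s[0]-s[1])-90,yaw(s[3]-s[2])-90,[np.linalg.norm(s[i]-s[(i+1)%4]) for i in range(4)])
print("kn stile",atz("top",*C(72,527),.07))
a=atz("top",*L(185,243),.024);e=atz("top",*L(132,487),.024)
t=atz("top",*L(212,82),.014)
print("lifter ctr",(a+e)/2,np.linalg.norm(a-e),"yaw",yaw(a-e),yaw(t-e),"tip",t)
```

```text
cap top-only [0.63727536 0.00749085 0.146     ] tri [0.6368361  0.0071823  0.14551247]
foot [array([0.7371105 , 0.14391797, 0.018     ]), array([0.75841245, 0.04206818, 0.018     ]), array([0.61637171, 0.11807277, 0.018     ])] y-axis-90 11.813161126490826 x-axis 12.082325176374232
jblock [array([0.65534775, 0.11429233, 0.122     ]), array([0.67216601, 0.02859962, 0.122     ]), array([0.63784849, 0.02482783, 0.122     ]), array([0.61995486, 0.10862765, 0.122     ])] 11.103872656597687 12.053255781697715
stile [0.45768845 0.31116158 0.12      ] -4.804479592702833 -4.110395671947927 [np.float64(0.05821437107158903), np.float64(0.03720052914058525), np.float64(0.059061447421242995), np.float64(0.03790082278797943)]
kn stile [0.44010123 0.35591883 0.07      ]
lifter ctr [ 0.45811289 -0.3287004   0.024     ] 0.10144883905492186 yaw -11.812640868393316 -11.501982109070806 tip [ 0.57574851 -0.35235721  0.014     ]
```

Top crop: the cap flange is at full-image (315.8,160.5), and it sits on the middle-sized jamb with a yaw of about 12°. The stile top is near (198,227), yaw about -4.5°. The lifter's fork points up in the image, yaw about -11.7°. The side crop confirms the cap in the jamb's upper knuckle. Next I move above the lifter handle.

```bash
python3 -m pendant '[[[0,0,-0.0203,0.1525,0.13,-0.065,1],[0,0,-0.0203,0.1525,0.13,-0.065,1],[0,0,-0.0203,0.1525,0.13,-0.065,1],[0,0,-0.0203,0.1525,0.13,-0.065,1],[0,0,-0.0203,0.1525,0.13,-0.065,1],[0,0,-0.0203,0.1525,0.13,-0.065,1],[0,0,-0.0203,0.1525,0.13,-0.065,1],[0,0,-0.0203,0.1525,0.13,-0.065,1],[0,0,0,0,0,0,1],[0,0,0,0,0,0,1]]]'
```

```text
time: 1.35
tool_pos: [0.4929, -0.336, 0.101]
tool_rot: [-0.0, -0.632, 0.775, 0.0]
contact_force: [0.0, -0.5, 0.3]
gripper_width: 0.999
```

```bash
python3 -m pendant '[[[0,0,0,0,0,-0.13,1],[0,0,0,0,0,-0.13,1],[0,0,0,0,0,-0.09,1],[0,0,0,0,0,-0.038,1],[0,0,0,0,0,0,1],[0,0,0,0,0,0,0],[0,0,0,0,0,0,0],[0,0,0,0,0,0,0],[0,0,0,0,0,0,0],[0,0,0,0,0,0,0],[0,0,0,0,0,0,0],[0,0,0,0,0,0,0],[0,0,0,0,0,0,0]]]'
```

```text
time: 2.98
tool_pos: [0.4938, -0.3365, 0.0053]
tool_rot: [0.0, -0.631, 0.776, -0.001]
contact_force: [-0.0, -0.4, 5.5]
gripper_width: 0.291
```

```bash
python3 -m pendant '[[[0,0,0,0,0,0.05,0],[0,0,0,0,0,0.1,0],[0,0,0,0,0,0.15,0],[0,0,0,0,0,0.1,0],[0,0,0,0,0.08,0.096,0],[0,0,0,0,0.15,0,0],[0,0,0,0,0.18,0,0],[0,0,0,0,0.18,0,0],[0,0,0,0,0.18,0,0],[0,0,0,0,0.18,0,0],[0,0,0,0,0.18,0,0],[0,0,0,0.01,0.18,0,0],[0,0,0,0.01,0.14,0,0],[0,0,0,0,0.06,0,0],[0,0,0,0,0,0,0],[0,0,0,0,0,0,0]]]'
cat > look.py <<'E'
import sys,cv2,numpy as np
from plant import imaging,manip
# args: tag, top crop u0 v0 u1 v1, side crop
t=sys.argv[1];q=list(map(int,sys.argv[2:10]));o=[]
for n,(a,b,c,d) in(("top",q[:4]),("side",q[4:])):
    f=imaging.grab_frame(n)["frame"];cv2.imwrite(f"pics/{n}_{t}.png",f)
    s=400/(c-a);o.append(cv2.resize(f[b:d,a:c],(400,int((d-b)*s)),interpolation=cv2.INTER_CUBIC));print(n,"scale",s)
h=max(i.shape[0] for i in o)
cv2.imwrite(f"pics/pair_{t}.png",np.hstack([cv2.copyMakeBorder(i,0,h-i.shape[0],0,0,cv2.BORDER_CONSTANT) for i in o]))
s=manip.state();print(s["time"],s["tool_pos"].round(4),s["contact_force"].round(1),s["gripper_width"])
E
python3 look.py a 270 120 350 240 200 150 300 300
```

```text
time: 4.97
tool_pos: [0.498, 0.0406, 0.1281]
tool_rot: [-0.0, -0.631, 0.776, -0.0]
contact_force: [-0.8, 0.4, -2.3]
gripper_width: 0.286
top scale 5.0
side scale 4.0
5.075 [0.4981 0.0405 0.1282] [ 0.3  0.1 -3.1] 0.2912501227225268
```

View pics/pair_a.png

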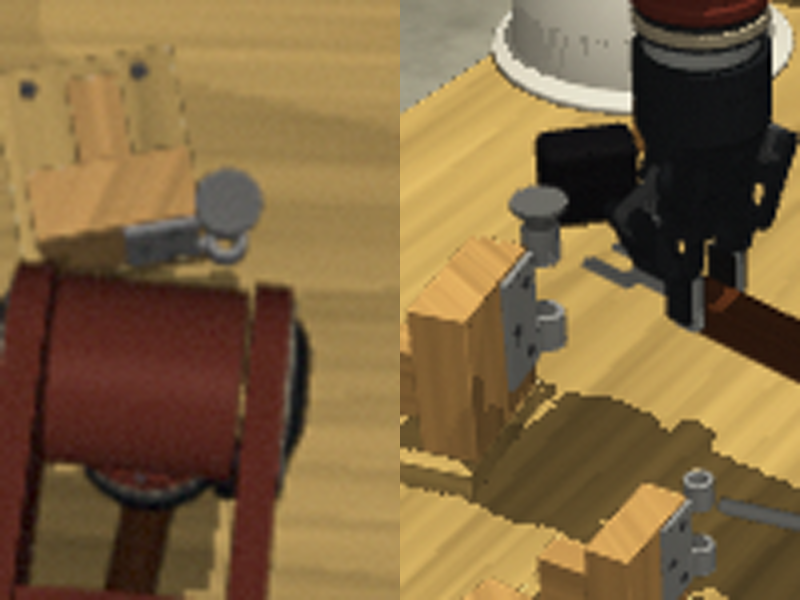

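Side view: the fork's near tine tip is at about full-image (247,215.5), with the cap flange at (234.6,201). The arm hides the fork in the top view, so I compare with the predicted projection.

Run:
```python
from h import *
import cv2
t=np.array([.4981,.0405,.1282]);y=np.radians(-11.7)
R=np.array([[np.cos(y),-np.sin(y),0],[np.sin(y),np.cos(y),0],[0,0,1]])
o=t-R@[.036,0,.0053]
im=cv2.imread("pics/side_a.png");S=6;x0,y0=225,165
c=cv2.resize(im[y0:y0+90,x0:x0+110],None,fx=S,fy=S,interpolation=cv2.INTER_CUBIC)
for poly in([(.122,.0165),(.122,.0085),(.095,.0085),(.095,-.0085),(.122,-.0085),(.122,-.0165),(.087,-.0165),(.087,.0165)],):
    p=np.array([proj("side",o+R@[a,b,.014]) for a,b in poly]);print(p.round(1).tolist())
    cv2.polylines(c,[((p-[x0,y0]+.5)*S).astype(int)],True,(0,255,255),1)
for r,z in((.018,.146),(.018,.141),(.010,.131),(.012,.129)):
    p=np.array([proj("side",[.637+r*np.cos(a),.0072+r*np.sin(a),z]) for a in np.linspace(0,6.28,40)])
    cv2.polylines(c,[((p-[x0,y0]+.5)*S).astype(int)],True,(0,255,0),1)
cv2.imwrite("pics/ov_a.png",c);print(c.shape)
```

```text
[[244.5, 215.2], [246.9, 213.8], [255.0, 217.9], [260.1, 215.1], [252.1, 211.0], [254.5, 209.7], [265.0, 214.9], [255.0, 220.6]]
(540, 660, 3)
```

View pics/ov_a.png

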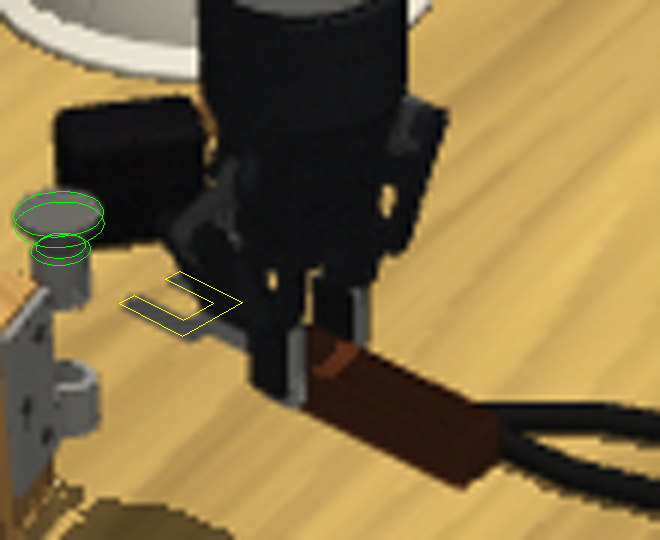

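```bash
python3 -m pendant '[[[0,0,0,-0.0036,-0.0172,0.004,0],[0,0,0,0.035,-0.0073,0,0],[0,0,0,0.035,-0.0073,0,0],[0,0,0,0.035,-0.0073,0,0],[0,0,0,0.035,-0.0073,0,0],[0,0,0,0.035,-0.0073,0,0],[0,0,0,0.035,-0.0073,0,0],[0,0,0,0.035,-0.0073,0,0],[0,0,0,0.035,-0.0073,0,0],[0,0,0,0,0,0,0],[0,0,0,0,0,0,0]]]'; python3 look.py b 270 120 350 180 200 150 300 230;python3 - <<'E'
import cv2
a=cv2.imread("pics/side_b.png");cv2.imwrite("pics/cb.png",cv2.resize(a[170:250,205:305],None,fx=6,fy=6,interpolation=cv2.INTER_CUBIC))
E
```

```text
time: 6.45
tool_pos: [0.5671, 0.0227, 0.1292]
tool_rot: [-0.0, -0.631, 0.776, 0.0]
contact_force: [0.2, -1.0, -2.9]
gripper_width: 0.29
top scale 5.0
side scale 4.0
6.55 [0.567  0.0227 0.1292] [ 0.3 -0.4 -2.8] 0.28770414869633176
```

View pics/cb.png

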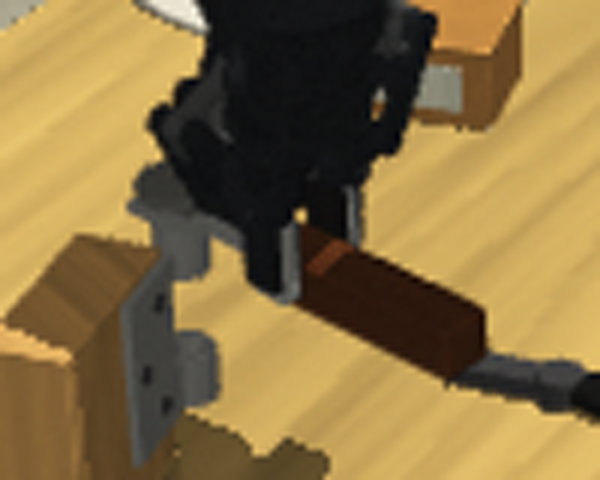

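The fork is round the neck under the flange (crop (165,215)) and there's no contact force. I lift it straight up.

```bash
python3 -m pendant '[[[0,0,0,0,0,0.01,0],[0,0,0,0,0,0.01,0],[0,0,0,0,0,0.01,0],[0,0,0,0,0,0.01,0],[0,0,0,0,0,0.01,0],[0,0,0,0,0,0.01,0],[0,0,0,0,0,0.01,0],[0,0,0,0,0,0.02,0],[0,0,0,0,0,0.02,0],[0,0,0,0,0,0.02,0],[0,0,0,0,0,0.02,0],[0,0,0,0,0,0.02,0],[0,0,0,0,0,0.02,0],[0,0,0,0,0,0.01,0],[0,0,0,0,0,0,0]]]'; python3 look.py c 270 120 350 180 200 150 300 230;python3 - <<'E'
import cv2
a=cv2.imread("pics/side_c.png");cv2.imwrite("pics/cc.png",cv2.resize(a[150:250,205:305],None,fx=5,fy=5,interpolation=cv2.INTER_CUBIC))
E
```

```text
time: 8.43
tool_pos: [0.5674, 0.0226, 0.1796]
tool_rot: [0.0, -0.631, 0.776, -0.0]
contact_force: [-0.3, -0.8, -3.5]
gripper_width: 0.286
top scale 5.0
side scale 4.0
8.525 [0.5671 0.0226 0.1791] [-0.1 -0.5 -2.8] 0.2853123168039372
```

View pics/cc.png

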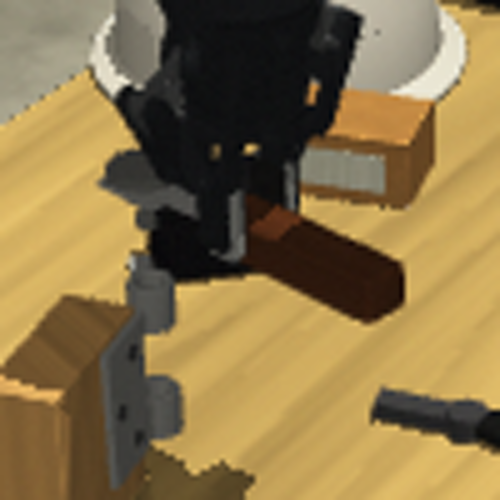

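The cap is out and riding on the fork (flange at crop (135,180)), and the bore is open. I carry it gently to clear bench space by the lifter's old spot.

```bash
python3 -m pendant '[[[0,0,0,-0.006,-0.03,0,0],[0,0,0,-0.012,-0.06,0,0],[0,0,0,-0.018,-0.09,0,0],[0,0,0,-0.022,-0.106,0,0],[0,0,0,-0.022,-0.106,0,0],[0,0,0,-0.022,-0.106,0,0],[0,0,0,-0.022,-0.106,0,0],[0,0,0,-0.022,-0.106,0,0],[0,0,0,-0.022,-0.106,0,0],[0,0,0,-0.022,-0.106,0,0],[0,0,0,-0.022,-0.106,0,0],[0,0,0,-0.022,-0.106,0,0],[0,0,0,-0.022,-0.106,0,0],[0,0,0,-0.018,-0.09,0,0],[0,0,0,-0.012,-0.06,0,0],[0,0,0,-0.006,-0.03,0,0]]]'
python3 -m pendant '[[[0,0,0,0,0,-0.02,0],[0,0,0,0,0,-0.04,0],[0,0,0,0,0,-0.06,0],[0,0,0,0,0,-0.07,0],[0,0,0,0,0,-0.07,0],[0,0,0,0,0,-0.07,0],[0,0,0,0,0,-0.07,0],[0,0,0,0,0,-0.07,0],[0,0,0,0,0,-0.06,0],[0,0,0,0,0,-0.04,0],[0,0,0,0,0,-0.03,0],[0,0,0,0,0,-0.016,0],[0,0,0,0,0,0,0],[0,0,0,0,0,0,0]]]'
python3 look.py d 400 150 500 270 300 160 400 260
```

```text
time: 10.52
tool_pos: [0.494, -0.3332, 0.1792]
tool_rot: [0.0, -0.631, 0.776, 0.0]
contact_force: [0.8, -0.4, -2.2]
gripper_width: 0.287
time: 12.28
tool_pos: [0.4946, -0.3327, 0.0259]
tool_rot: [0.0, -0.631, 0.776, -0.001]
contact_force: [0.1, -0.7, -3.5]
gripper_width: 0.29
top scale 4.0
side scale 4.0
12.375 [ 0.4946 -0.3326  0.0259] [ 0.5 -0.3 -2.2] 0.28666205714829934
```

View pics/pair_d.png

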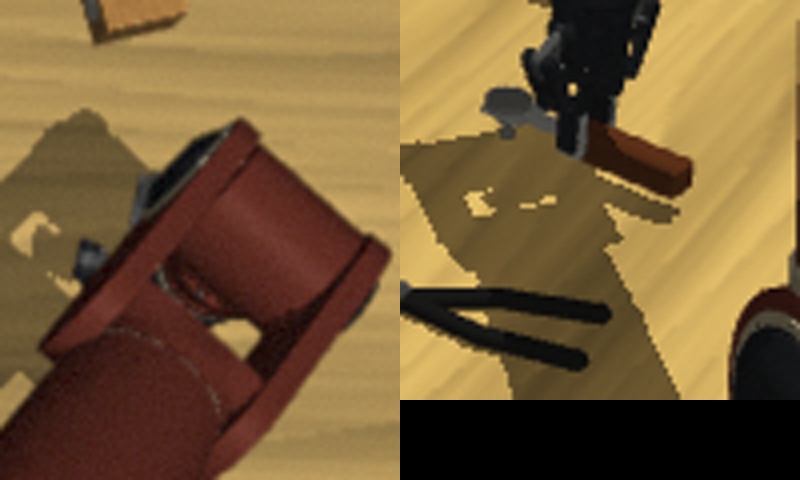

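The cap is still on the fork, side view (327,186). I lower it until the stem stands on the bench, then withdraw the fork backwards.

```bash
python3 -m pendant '[[[0,0,0,0,0,-0.012,0],[0,0,0,0,0,-0.012,0],[0,0,0,0,0,0,0],[0,0,0,-0.03,0.006,0,0],[0,0,0,-0.06,0.0124,0,0],[0,0,0,-0.07,0.0145,0,0],[0,0,0,-0.07,0.0145,0,0],[0,0,0,-0.05,0.01,0,0],[0,0,0,0,0,-0.03,0],[0,0,0,0,0,-0.025,0],[0,0,0,0,0,0,0]]]'
python3 look.py e 400 150 500 270 300 160 400 260
```

```text
time: 13.75
tool_pos: [0.4247, -0.3183, 0.0053]
tool_rot: [0.0, -0.631, 0.775, -0.0]
contact_force: [0.8, 0.2, -2.6]
gripper_width: 0.286
top scale 4.0
side scale 4.0
13.85 [ 0.4246 -0.3181  0.0053] [-0.2  0.3 -2.2] 0.28814956667265473
```

View pics/pair_e.png

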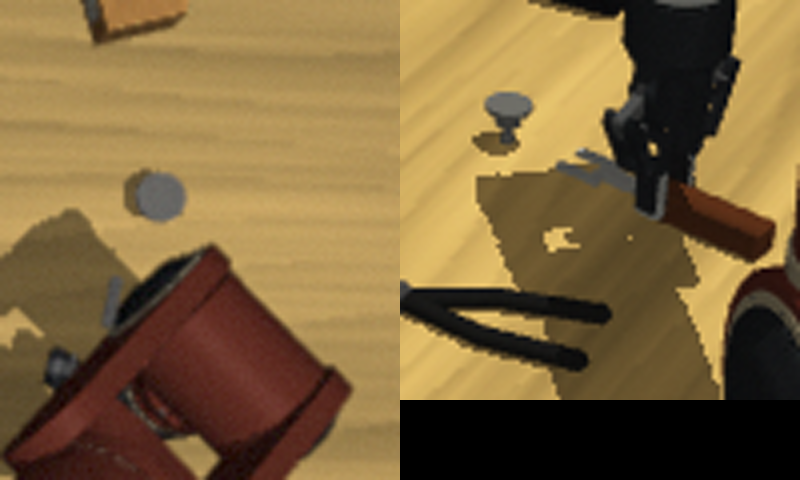

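The cap is standing free on the bench at (440,198) top view, and the fork is clear of it. I release the lifter and move above the stile.

```bash
python3 -m pendant '[[[0,0,0,0,0,-0.006,0],[0,0,0,0,0,0,0.4],[0,0,0,0,0,0,0.6],[0,0,0,0,0,0,0.8],[0,0,0,0,0,0,0.8],[0,0,0,0,0,0.08,0.8],[0,0,0,0,0,0.15,0.8],[0,0,0,0,0,0.2,1],[0,0,0,0,0,0.2,1],[0,0,0,0,0,0.17,1],[0,0,0,0,0,0,1]]]'
python3 -m pendant '[[[0,0,0.02,0.0,0.08,0,1],[0,0,0.04,0.01,0.18,0,1],[0,0,0.04,0.01,0.19,0,1],[0,0,0.04,0.01,0.19,0,1],[0,0,0.04,0.01,0.19,0,1],[0,0,0.04,0.01,0.19,0,1],[0,0,0.04,0.01,0.19,0,1],[0,0,0.04,0.01,0.19,0,1],[0,0,0.04,0.01,0.19,0,1],[0,0,0.04,0.01,0.19,0,1],[0,0,0.04,0.01,0.19,0,1],[0,0,0.04,0.01,0.19,0,1],[0,0,0.04,0.01,0.19,0,1],[0,0,0.04,0.01,0.19,0,1],[0,0,0,0.01,0.1,0,1],[0,0,0,0,0,0,1],[0,0,0,0,0,0,1]]]'
```

```text
time: 15.22
tool_pos: [0.4261, -0.3199, 0.2092]
tool_rot: [0.0, -0.631, 0.776, -0.005]
contact_force: [0.5, -0.6, -0.1]
gripper_width: 1.003
time: 17.35
tool_pos: [0.458, 0.3413, 0.2025]
tool_rot: [0.001, 0.999, -0.039, -0.001]
contact_force: [-0.4, -0.6, 0.7]
gripper_width: 0.997
```

```bash
python3 -m pendant '[[[0,0,0,0,-0.05,0,1],[0,0,0,0,-0.038,-0.03,1],[0,0,0,0,0,-0.08,1],[0,0,0,0,0,-0.1,1],[0,0,0,0,0,-0.1,1],[0,0,0,0,0,-0.08,1],[0,0,0,0,0,-0.05,1],[0,0,0,0,0,0,1],[0,0,0,0,0,0,0],[0,0,0,0,0,0,0],[0,0,0,0,0,0,0],[0,0,0,0,0,0,0],[0,0,0,0,0,0,0],[0,0,0,0,0,0,0]]]'
```

```text
time: 19.1
tool_pos: [0.46, 0.3205, 0.0953]
tool_rot: [-0.001, 0.999, -0.039, 0.001]
contact_force: [-0.1, 0.7, 6.1]
gripper_width: 0.432
```

```bash
python3 -m pendant '[[[0,0,0,0,0,0.03,0],[0,0,0,0,0,0.08,0],[0,0,0,0,0,0.12,0],[0,0,0,0,0,0.15,0],[0,0,0,0,0,0.12,0],[0,0,0,0,0,0.07,0],[0,0,0,0,0,0.03,0]]]'
python3 -m pendant '[[[0,0,0.0061,0.015,-0.04,0,0],[0,0,0.0061,0.031,-0.08,0,0],[0,0,0.0061,0.042,-0.11,0,0],[0,0,0.0061,0.042,-0.11,0,0],[0,0,0.0061,0.042,-0.11,0,0],[0,0,0.0061,0.042,-0.11,0,0],[0,0,0.0061,0.042,-0.11,0,0],[0,0,0.0061,0.042,-0.11,0,0],[0,0,0.0061,0.042,-0.11,0,0],[0,0,0.0061,0.042,-0.11,0,0],[0,0,0.0061,0.042,-0.11,0,0],[0,0,0.0061,0.042,-0.11,0,0],[0,0,0.0061,0.042,-0.11,0,0],[0,0,0.0061,0.027,-0.07,0,0],[0,0,0.0061,0.012,-0.03,0,0],[0,0,0,0,0,0,0]]]'
python3 -m pendant '[[[0,0,0,0,0,-0.03,0],[0,0,0,0,0,-0.07,0],[0,0,0,0,0,-0.1,0],[0,0,0,0,0,-0.11,0],[0,0,0,0,0,-0.09,0],[0,0,0,0,0,-0.05,0],[0,0,0,0,0,-0.03,0],[0,0,0,0,0,0,0],[0,0,0,0,0,0,0]]]'
python3 look.py f 400 150 500 270 300 160 400 260
cat > ov.py <<'E'
import sys,cv2
from h import *
# tag, TCP xyz, yaw deg, origin offset of stile from TCP in stile frame (x,y), TCP height over stile base
tag=sys.argv[1];t=np.array(list(map(float,sys.argv[2:5])));y=np.radians(float(sys.argv[5]));off=list(map(float,sys.argv[6:9]))
Rz=lambda y:np.array([[np.cos(y),-np.sin(y),0],[np.sin(y),np.cos(y),0],[0,0,1]])
R=Rz(y);o=t-R@off
im=cv2.imread(f"pics/side_{tag}.png");S=6;x0,y0=200,165
c=cv2.resize(im[y0:y0+95,x0:x0+130],None,fx=S,fy=S,interpolation=cv2.INTER_CUBIC)
def pl(P,col):
    p=np.array([proj("side",q) for q in P]);cv2.polylines(c,[((p-[x0,y0]+.5)*S).round().astype(int)],True,col,1,cv2.LINE_AA)
circ=lambda ctr,r,z:[np.array([ctr[0]+r*np.cos(a),ctr[1]+r*np.sin(a),z]) for a in np.linspace(0,6.28,40)]
k=o+R@[-.021,.044,.055]
pl([o+R@[a,b,.12] for a,b in((-.019,-.03),(-.019,.03),(.019,.03),(.019,-.03))],(0,255,255))
pl([o+R@[-.019,b,z] for b,z in((-.03,0),(.03,0),(.03,.12),(-.03,.12))],(0,255,255))
pl(circ(k,.012,o[2]+.07),(0,255,255));pl(circ(k,.012,o[2]+.04),(0,255,255));pl(circ(k,.007,o[2]+.07),(0,255,255))
J=[.637,.0072]
for z in(.129,.104,.066,.041):pl(circ(J,.012,z),(0,255,0))
cv2.imwrite(f"pics/ov_{tag}.png",c);print("knuckle",k,"shift to axis",np.array([*J,.085])-k)
E
python3 - <<'E'
from plant import manip
s=manip.state();print(s["tool_pos"],s["tool_rot"])
E
```

```text
time: 19.98
tool_pos: [0.4594, 0.32, 0.2451]
tool_rot: [-0.0, 0.999, -0.039, 0.0]
contact_force: [-1.0, 0.3, -3.4]
gripper_width: 0.433
time: 21.98
tool_pos: [0.5956, -0.0375, 0.243]
tool_rot: [-0.0, 0.995, 0.104, -0.001]
contact_force: [0.1, 0.2, -3.7]
gripper_width: 0.432
time: 23.1
tool_pos: [0.5967, -0.0377, 0.1252]
tool_rot: [0.0, 0.995, 0.104, 0.001]
contact_force: [0.7, 0.3, -3.0]
gripper_width: 0.433
top scale 4.0
side scale 4.0
23.2 [ 0.5967 -0.0377  0.1252] [-0.3 -0.  -3. ] 0.43098309267373347
[ 0.59670202 -0.03768688  0.12523054] [2.78021618e-04 9.94562667e-01 1.04135240e-01 9.35417677e-04]
```

```bash
python3 ov.py f .5967 -.0377 .1252 11.95 .0005 .0095 .0953
```

```text
knuckle [ 0.56852243 -0.00839941  0.0849    ] shift to axis [0.06847757 0.01559941 0.0001    ]
```

View pics/ov_f.png

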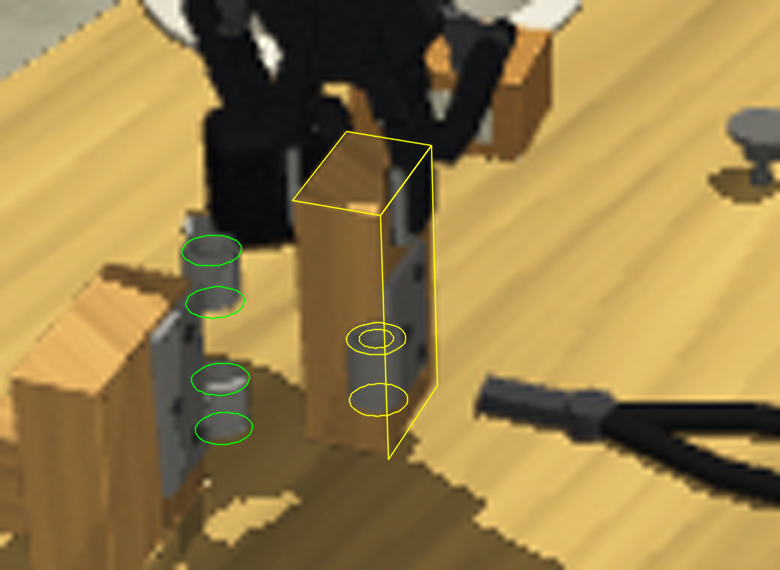

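The overlay shows the stile about 1 px right of its prediction, with the jamb knuckles matching to about 1 px. The bit at (197,222) appears to be the tape's hook behind the knuckle. I refine numerically with edge profiles.

Run:
```python
import cv2,numpy as np
from h import *
im=cv2.imread("pics/side_f.png");i=im.astype(int)
sat=i.max(2)-i.min(2)
def row(v,a,b):print("row",v,a,"sat",sat[v,a:b].tolist(),"val",i[v,a:b].max(1).tolist())
def col(u,a,b):print("col",u,a,"sat",sat[a:b,u].tolist(),"val",i[a:b,u].max(1).tolist())
for v in(224,226,228):row(v,250,275)
for v in(212,):row(v,224,246)
for v in(230,233):row(v,226,246)
col(262,215,240);col(264,215,240);col(236,222,244);col(238,222,244);col(235,200,220);col(236,200,220)
row(210,244,272);row(220,244,272);row(235,244,272)
R=lambda y:np.array([[np.cos(y),-np.sin(y)],[np.sin(y),np.cos(y)]])
```

```text
row 224 250 sat [80, 71, 70, 71, 72, 72, 74, 56, 6, 5, 5, 5, 5, 6, 6, 5, 4, 3, 4, 1, 3, 33, 88, 102, 105] val [139, 119, 119, 117, 118, 119, 124, 106, 75, 82, 85, 88, 88, 90, 90, 82, 75, 61, 65, 49, 39, 84, 152, 190, 194]
row 226 250 sat [90, 72, 71, 71, 71, 71, 73, 54, 8, 5, 5, 4, 6, 4, 5, 6, 5, 2, 3, 6, 35, 62, 86, 108, 107] val [157, 121, 119, 119, 118, 118, 123, 103, 76, 81, 86, 87, 90, 90, 88, 83, 75, 61, 65, 65, 89, 105, 151, 195, 196]
row 228 250 sat [87, 72, 71, 70, 69, 69, 67, 66, 8, 5, 5, 5, 5, 5, 6, 4, 4, 3, 5, 39, 51, 65, 95, 108, 111] val [152, 121, 120, 118, 117, 117, 113, 111, 75, 81, 86, 87, 89, 90, 89, 83, 75, 61, 65, 83, 86, 106, 165, 195, 201]
row 212 224 sat [58, 64, 69, 67, 65, 67, 69, 43, 6, 5, 4, 6, 5, 5, 5, 4, 88, 116, 114, 113, 113, 114] val [99, 106, 113, 109, 109, 111, 117, 88, 81, 78, 85, 87, 96, 95, 93, 75, 174, 213, 212, 210, 206, 208]
row 230 226 sat [7, 6, 8, 5, 4, 4, 3, 4, 6, 6, 6, 5, 5, 7, 5, 27, 55, 53, 53, 55] val [91, 87, 87, 83, 65, 66, 65, 66, 95, 83, 96, 89, 93, 98, 91, 77, 99, 96, 96, 97]
row 233 226 sat [8, 5, 3, 1, 2, 4, 4, 3, 4, 4, 7, 5, 6,
[... 1362 characters left out ...]
79, 78, 70, 56, 17, 5, 5, 5, 2, 1, 66] val [213, 211, 207, 206, 209, 158, 121, 118, 118, 118, 118, 123, 126, 127, 129, 133, 135, 133, 130, 118, 96, 83, 80, 68, 66, 36, 45, 110]
row 220 244 sat [110, 112, 113, 115, 116, 117, 76, 72, 71, 70, 72, 73, 76, 73, 7, 6, 4, 4, 4, 5, 5, 4, 5, 1, 2, 3, 3, 50] val [198, 206, 209, 214, 215, 215, 127, 119, 119, 117, 118, 121, 125, 123, 78, 80, 78, 81, 89, 88, 87, 81, 81, 36, 46, 64, 65, 98]
row 235 244 sat [55, 55, 55, 56, 57, 57, 55, 73, 70, 70, 65, 65, 66, 67, 67, 69, 71, 72, 70, 72, 61, 54, 57, 57, 110, 111, 109, 109] val [98, 98, 98, 100, 100, 102, 98, 121, 119, 116, 109, 108, 110, 113, 112, 114, 119, 119, 119, 118, 103, 93, 96, 96, 202, 203, 203, 204]
```

```bash
cat > fit.py <<'E'
from h import *
from scipy.optimize import least_squares
a=np.linspace(0,2*np.pi,721)
def circ(x,z): return np.array([proj("side",[x[0]+.012*np.cos(t),x[1]+.012*np.sin(t),z]) for t in a])
def side(x,z0,z1,v,s): # silhouette u at row v
    e=[]
    for z in(z0,z1):
        p=circ(x,z);e.append(p[np.argmax(s*p[:,0])])
    (u0,v0),(u1,v1)=e;return u0+(u1-u0)*(v-v0)/(v1-v0)
def cap(x,z,u,s):
    p=circ(x,z);q=p[s*(p[:,1]-p[:,1].mean())>0];q=q[np.argsort(q[:,0])];return np.interp(u,q[:,0],q[:,1])
def fit(obs,x0,free_z=False):
    def f(x):
        dz=x[2] if len(x)>2 else 0;r=[]
        for k,z0,z1,c,val in obs:
            r.append((side(x,z0+dz,z1+dz,c,-1 if k=="L" else 1) if k in "LR" else cap(x,(z0 if k=="B" else z1)+dz,c,1 if k=="B" else -1))-val)
        return r
    s=least_squares(f,list(x0)+([0.] if free_z else []),x_scale=.01,diff_step=1e-3);return s.x,np.round(s.fun,2)
E
python3 - <<'E'
from fit import *
U=(.104,.129);L=(.041,.066);S=(.07,.1)
# Jamb: upper L,R,bottom; lower R,bottom,top
j=[("L",*U,212,231.1),("R",*U,212,239.7),("B",*U,235,216.4),("B",*U,236,216.4),("R",*L,230,241.0),("R",*L,233,241.0),("B",*L,236,237.5),("B",*L,238,237.1),("T",*L,236,224.0),("T",*L,238,224.65)]
s=[("L",*S,226,257.2),("L",*S,224,257.2),("R",*S,226,266.4),("B",*S,262,233.2),("B",*S,264,233.0),("T",*S,262,218.2)]
a=fit(j,(.637,.0072));b=fit(s,(.5685,-.0084));print("jamb",a);print("stile",b);print("delta",a[0]-b[0]);print("free z",fit(j,(.637,.0072),1),fit(s,(.5685,-.0084),1))
E
```

```text
jamb (array([0.63965744, 0.00369419]), array([-0.92,  0.3 ,  0.06, -0.01,  0.14,  0.33,  0.04,  0.27,  0.06,
       -0.48]))
stile (array([ 0.57023039, -0.00915985]), array([-0.18, -0.26,  0.4 ,  0.18,  0.12, -0.34]))
delta [0.06942705 0.01285404]
free z (array([ 0.65918832, -0.02219678, -0.02128023]), array([-0.71,  0.24,  0.33,  0.26,  0.08,  0.27, -0.27, -0.03,  0.11,
       -0.43])) (array([ 0.5953284 , -0.04594818, -0.02966074]), array([-0.03, -0.12,  0.18,  0.01, -0.08,  0.07]))
```

```bash
python3 -m pendant '[[[0,0,0,0.015,0.003,0,0],[0,0,0,0.03,0.006,0,0],[0,0,0,0.035,0.007,0,0],[0,0,0,0.035,0.007,0,0],[0,0,0,0.035,0.007,0,0],[0,0,0,0.035,0.007,0,0],[0,0,0,0.035,0.007,0,0],[0,0,0,0.03,0.006,0,0],[0,0,0,0.02,0.004,0,0],[0,0,0,0.007,0.001,0,0],[0,0,0,0,0,0,0],[0,0,0,0,0,0,0]]]'
python3 look.py g 270 120 350 180 200 150 300 230
python3 - <<'E'
import cv2
a=cv2.imread("pics/side_g.png");cv2.imwrite("pics/cg.png",cv2.resize(a[190:246,205:265],None,fx=10,fy=10,interpolation=cv2.INTER_CUBIC))
b=cv2.imread("pics/top_g.png");
i=a.astype(int);sat=i.max(2)-i.min(2)
for v in(208,212,220,224,228,232,235):print(v,sat[v,222:250].tolist(),i[v,222:250].max(1).tolist())
for u in(234,235,236,237,238):print("col",u,i[198:242,u].max(1).tolist(),sat[198:242,u].tolist())
E
```

```text
time: 24.7
tool_pos: [0.665, -0.0239, 0.124]
tool_rot: [-0.0, 0.995, 0.104, -0.0]
contact_force: [0.3, -1.2, -3.3]
gripper_width: 0.434
top scale 5.0
side scale 4.0
24.8 [ 0.6651 -0.0238  0.1241] [ 0.5 -0.  -3.2] 0.4356366167528356
208 [120, 118, 77, 71, 70, 70, 69, 74, 23, 4, 4, 4, 4, 4, 4, 5, 5, 4, 4, 4, 5, 5, 4, 25, 62, 111, 111, 110] [225, 219, 128, 118, 116, 117, 117, 121, 80, 76, 85, 86, 87, 86, 83, 81, 74, 67, 66, 64, 65, 64, 66, 74, 106, 206, 205, 203]
212 [63, 58, 58, 63, 68, 65, 64, 65, 67, 41, 6, 5, 5, 5, 4, 5, 5, 3, 3, 4, 3, 3, 4, 14, 61, 101, 113, 113] [105, 98, 98, 105, 111, 107, 107, 110, 115, 86, 79, 78, 86, 85, 81, 79, 74, 66, 60, 63, 64, 64, 65, 68, 106, 180, 206, 206]
220 [128, 126, 65, 31, 6, 5, 4, 4, 3, 1, 2, 3, 4, 4, 5, 6, 5, 5, 4, 4, 3, 3, 1, 3, 49, 79, 114, 115] [221, 219, 108, 87, 80, 73, 66, 64, 58, 32, 54, 67, 85, 86, 89, 90, 86, 80, 71, 59, 62, 63, 36, 55, 95, 132, 210, 212]
224 [67, 69, 72, 21, 6, 3, 3, 5, 4, 5, 5, 4, 5, 5, 6, 6, 4, 5, 4, 4, 4, 28, 50, 51, 65, 79, 112, 110] [113, 117, 120, 91, 83, 65, 64, 65, 65, 65, 65, 65, 84, 86, 88, 89, 85, 80, 71, 60
[... 1684 characters left out ...]
, 5, 7, 4, 5, 6, 3, 5, 6, 52, 52, 53, 55]
col 237 [100, 97, 93, 94, 95, 93, 80, 80, 73, 79, 81, 80, 79, 79, 79, 79, 77, 78, 82, 88, 84, 90, 90, 89, 88, 90, 89, 88, 88, 89, 93, 79, 83, 82, 84, 83, 83, 83, 83, 83, 93, 95, 96, 94] [60, 58, 56, 55, 57, 52, 4, 4, 6, 5, 5, 5, 4, 5, 5, 3, 4, 3, 5, 4, 5, 5, 6, 4, 5, 5, 6, 5, 4, 5, 6, 4, 4, 4, 5, 5, 4, 4, 5, 5, 51, 54, 54, 53]
col 238 [75, 76, 76, 96, 95, 94, 77, 78, 78, 79, 74, 74, 75, 74, 74, 75, 73, 73, 68, 73, 89, 84, 86, 86, 85, 86, 85, 85, 85, 85, 83, 85, 81, 80, 82, 79, 79, 78, 79, 85, 93, 96, 94, 93] [43, 43, 42, 57, 56, 55, 15, 4, 5, 5, 5, 4, 3, 4, 5, 5, 3, 3, 3, 3, 5, 5, 5, 6, 4, 5, 4, 4, 4, 4, 4, 4, 5, 4, 4, 5, 4, 4, 6, 18, 52, 55, 52, 52]
```

View pics/cg.png

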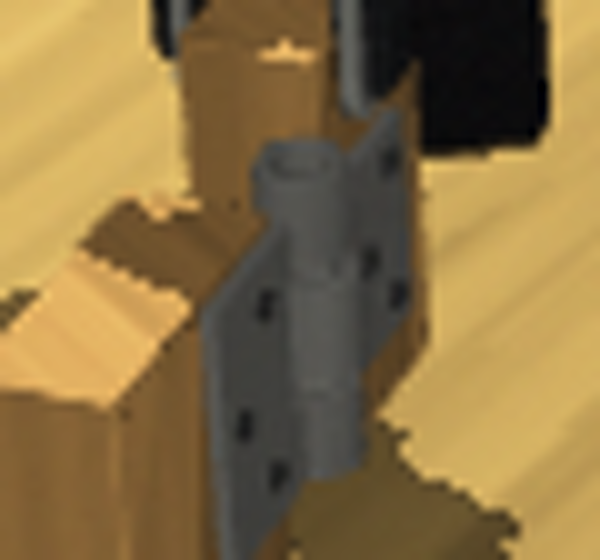

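Crop: the stile knuckle sits collinear between the jamb knuckles, upper one at crop (300,200) and lower one at (335,440), with small seams above and below. I check it numerically.

Run:
```python
from fit import *
S=(.0688,.0988)
b=fit([("R",*S,221,240.1),("B",*S,236,228.5),("B",*S,237,228.5),("T",*S,237,218.5)][:3],(.638,.005));print("now side-fit",b)
for J in((.637,.0072),(.63966,.0037)):print(J,"pred B",cap(J,.0688,237,1),"R",side(J,*S,221,1),"Ubottom",cap(J,.104,237,1))
t=np.array([.6651,-.0238]);y=np.radians(11.95);R=np.array([[np.cos(y),-np.sin(y)],[np.sin(y),np.cos(y)]])
print("kinematic",t+R@[-.0215,.0345])
```

```text
now side-fit (array([0.64001241, 0.00513767]), array([ 0.01,  0.08, -0.07]))
(0.637, 0.0072) pred B 229.2540830647041 R 240.58595800796337 Ubottom 217.17027952284568
(0.63966, 0.0037) pred B 228.27157337535533 R 240.57093485855518 Ubottom 216.19950147202326
kinematic [0.63692243 0.00550059]
```

The side fit gives an error of (0.3, 1.4) mm and the kinematic/top estimate gives (0, -1.7) mm. They bracket zero, so I keep xy. I raise 1 mm to mid-gap, settle, check and hand in.

```bash
python3 -m pendant '[[[0,0,0,0,0,0.005,0],[0,0,0,0,0,0,0],[0,0,0,0,0,0,0],[0,0,0,0,0,0,0],[0,0,0,0,0,0,0],[0,0,0,0,0,0,0]]]'
python3 - <<'E'
from plant import manip,imaging
import cv2,numpy as np
s=manip.state();print(s["time"],s["tool_pos"].round(4),s["contact_force"].round(1),np.abs(s["joint_vel"]).max().round(4),s["gripper_width"])
for n in("side","top"):
    f=imaging.grab_frame(n)["frame"];g=cv2.imread(f"pics/{n}0.png")
    for k,(a,b,c,d) in {"side":{"square":(105,275,172,338),"pliers":(276,222,356,256),"pin":(280,268,325,292),"hammer":(65,220,170,280)},"top":{"tape":(370,118,402,150),"box":(414,118,450,162),"square":(175,118,242,168)}}[n].items():
        print(n,k,"meandiff",np.abs(f[b:d,a:c].astype(int)-g[b:d,a:c]).mean().round(1))
print(manip.job_done())
E
```

```text
time: 25.55
tool_pos: [0.6652, -0.0238, 0.1253]
tool_rot: [-0.0, 0.995, 0.104, -0.0]
contact_force: [-1.0, 0.1, -3.7]
gripper_width: 0.43
25.55 [ 0.6652 -0.0238  0.1253] [-1.   0.1 -3.7] 0.0014 0.42982317196149106
side square meandiff 11.8
side pliers meandiff 9.3
side pin meandiff 43.8
side hammer meandiff 11.2
top tape meandiff 6.6
top box meandiff 7.7
top square meandiff 9.0
the job is handed in; nothing more can be done
None
```

I prised the cap out of the middle-sized jamb with the lifter and set both down on open bench well clear of the jamb. The stile is now held in the gripper with its knuckle in the jamb's gap. I handed the job in at about 25.6 s of the 72 s allowed.

**Last checks**
- **Alignment:** the side-camera fit put the stile knuckle about 1.4 mm off the jamb axis in y. The arm position against the first camera estimate gave about 1.7 mm the other way. They disagree, but both are inside the 2 mm radial clearance for a 10 mm pin in a 14 mm bore. I left the sideways position alone and raised the stile 1.2 mm, which puts it at mid-gap within about 1 mm by the arm's own reading.
- **Hold:** the wrist carries about 3.7 N, close to the stile's weight, so it is not resting on the jamb hinge. The arm was still and the tool vertical.
- **Cap:** when last seen it was standing upright on its stem, not tipped on its side. The gripper never gripped the cap, and I saw no contact with it.
- **Lifter:** it was released flat on the bench. I did not take another picture of it after letting go.
- **Bystanders:** the before-and-after picture differences for the tape, box, square and pliers were small. The hinge pin's patch differed more, 43.8 against about 6 to 12. I think the arm's shadow caused that, because the arm never went near it, but I did not confirm it with a picture.

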